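Take the thick roller out of the plate sealer

TASK

Two plate sealers stand on the bench; the one that carries the thick roller needs its roller taken out for cleaning. Flip that sealer's cam lever right back, over to the sealer's rear, to unlock the slots, and only then draw the thick roller forward and lower it gently, in the gripper and without letting it drop, out of the bottom of the slots onto the vee rests below; leave it lying there, with the lever still open. Leave the slim roller in the other sealer where it is.

Things in the scene. Friction and masses are not known exactly. Their poses are not given: they have to be found in the camera images.
- sealer: Sealer with the thick roller. Origin on the bench midway between its two side plates (8 thick, inner faces y=+-65, tops z=130), x to the rear, y left. Each plate's slot is an upside-down L: shelf, then in front an upright channel x=-15..11, open below z=62. Two grey vee rests below (y=+-32, 12 wide) take the roller centred at x=0, y=0, z=45. Base 8 high, rear box x=90..135 up to z=45. Frame mm.
- cam_lever (a joint): Locking lever outside the sealer's left (+y) plate; hinge along y at x=18, z=120 (sealer frame, mm). 65 mm arm with a 12 mm thick round bar at its end, along y=77..130. At q rad the bar is at x=18+65sin(q-0.35), z=120+65cos(q-0.35). Starts locked, 0 to 0.2, arm up and leaning to the front; swings over to the rear, level at its stop 1.9; open above 1.4. About 2 N, stays where left.
- thick_roller: Dark rubber sleeve 44 mm thick, 90 long, on a steel axle 10 thick, 184 long; 0.4 kg. Origin at its centre, y along the axle. Starts with its axle on the slot's shelf at x=40, z=90 mm of the sealer frame and stays there unlocked: the shelf rises 4 mm to the front edge (x=11). Slot roof z=112. To take out: grip from above across the sleeve, axle up to z=98, forward to x=0, straight down.
- slim_roller: Roller to be left in the other, identical sealer, which may stand left or right: sleeve only 26 mm thick, 90 mm long, same axle. Origin at its centre, y along the axle.
Things that resemble listed ones, but are neither listed nor needed, are in the scene too. What is shaped like the thick_roller but turquoise is not meant.

How it is judged:
By the outcome, as a careful person would: the job done as asked, in the order asked, and still so for the second after the job is handed in, with the robot touching nothing.
It also fails if it takes over 51 s, if anything falls off the work surface, if the arm or the gripper's body presses on something with over 40 N, if the wrist force passes 120 N, or if a joint passes its speed limit or range.

ROBOT

A 6-joint arm with a two-finger parallel gripper is mounted at the origin on the work surface. World frame = base frame: x ahead of the robot, y to its left, z up, the work surface at z = 0. Lengths are in mm, angles in rad, forces in N, time in s.
With the tool pointing down it reaches from about 275 to 1000 mm from the base axis. Payload 8.4 kg.
Tool frame: the origin (TCP) lies at the very end of the fingers, on their centre line; the grasp point (between the pads) lies 19 mm behind it (tcp_to_grasp is the distance from the TCP to the grasp point, in mm); x points along the fingers, z is the direction in which the jaws open and shut, and the axes are right-handed (so a half turn about x gives the same grasp; the last joint's range is limited). The gripper opens to 85 mm and grips with 20 to 120 N. Pads are 22 mm wide; open, the fingers measure 114 mm over their backs; the gripper's body (76 mm by 85 mm) begins 54 mm behind the grasp point. The pads swing forward as they close: fully open they stand 13 mm farther back than shut.
Start: joints at [-1.167, 0.353, 1.633, -0, 1.155, -0.002], TCP at [246.72, -574.245, 231.281] pointing down, gripper open.
Joint ranges: [-2.63, 2.63], [-0.92, 2.1], [0.06, 2.66], [-1.3, 4.44], [0, 2.69], [-3.02, 3.02]. Speed limits (rad/s): [2.22, 2.22, 2.79, 3.14, 3.14, 3.14].

INTERFACE

Orientations are given as a unit quaternion [w, x, y, z].
In Python, from rig import observe, read_camera, hand_in, tcp_to_grasp gives the robot as it stands.
- The arm moves only by the tool jog_arm, never from a script. Its arguments are lists of equal length, an entry for each row: "travel": the shift along the tool's x, y, z in cm, a list of three; "rotation": the turn, a rotation vector about the tool's x, y, z in rad, a list of three; "grip": the finger opening in cm, from 0 to 8.54. In form: {"travel": [[dx, dy, dz], ...], "rotation": [[wx, wy, wz], ...], "grip": [grip, ...]}. A call has 1 to 20 rows; each row shifts and turns the commanded pose from where the row before left it, along the tool's axes as they then stand; what a row does not reach is not made up. A row lasts 1/10 s, in which the tool goes at most 50 mm and 8.59 degrees, less where a joint would pass 70% of its speed; a pose out of reach is approached as far as the arm can. A call with a gripper value outside its range is refused whole. The fingers move at their own pace and stop on an object; "squeeze" is the grip in N (left out, the last holds). Time passes only in rows, so rows that do not move let the fingers close. It gives the time, the measured TCP pose, the force and the opening at its end, in the units of the state.
- observe(): the state, without advancing time (a new reading comes with each control period).
- read_camera(name): name is "side" or "top" or "wrist"; returns a dict with "pixels" (384x512x3 uint8, blue, green, red), "z_map" (384x512 float32, mm along the optical axis (not along the pixel's ray), 0 where there is no reading), "intrinsics" (3x3 intrinsics, pixels), "T" (4x4, takes a point from camera to world coordinates); the wrist camera has in their place "T_tool_cam" (4x4, takes a point from camera to tool coordinates, whose origin is the TCP and whose axes are the tool frame's). Camera axes: x right, y down, z forward; pixel columns grow to the right and rows downward; lengths in mm; the calibration is good to about 2 mm. The wrist camera is an equidistant fisheye: a pixel r from the principal point sees the ray r / f radians off the axis. A picture is of the moment at which its call begins: read the wrist's pose just before it.
- hand_in(): hands the job in, once; it reports no verdict.
The state is a dict: "t": time; "q": joint angles; "dq": joint speeds; "effort": joint torques, N m; "eef_pos": TCP position; "tool_rot": TCP orientation; "ft_force": force on the tool from outside, world axes, zero at the start; "torque": the same for the moment, N m; "finger_gap": finger opening in mm.
Only numpy, scipy, OpenCV 4.12 (cv2) and the standard library are available. Lean on these libraries where they do the work, as an engineer would, in place of code of your own. Each camera call takes 0.05 s, during which the arm holds its last target.

## Working session

There is one attempt and no reset: what is moved stays moved. The work goes in short steps, Python scripts to look and compute and a tool call to move; the robot and the scene stay as the last step left them, time stands still between calls to the robot, and variables do not carry over. Pictures are saved under pics/ and viewed, and the job is handed in when it is done.

Besides the shell and the picture viewer there is one more tool, called after "Call:" as name(argument=value, ...) on one line, values as JSON. jog_arm: Moves the arm, as the interface text tells. Its arguments: {"type":"object","properties":{"travel":{"type":"array","items":{"type":"array","items":{"type":"number"}}},"rotation":{"type":"array","items":{"type":"array","items":{"type":"number"}}},"grip":{"type":"array","items":{"type":"number"}},"squeeze":{"type":"number"}},"required":["travel","rotation","grip"]}

```bash
ls; mkdir -p pics; python3 - <<'E'
from rig import observe, read_camera, tcp_to_grasp
import cv2, numpy as np
print(observe(), tcp_to_grasp)
for n in ["side","top"]:
    d=read_camera(n); cv2.imwrite(f"pics/{n}0.png",d["pixels"]); np.savez(f"{n}0.npz",**d); print(n,d["intrinsics"],d["T"])
E
```

```text
pics
{'t': 0.0, 'q': array([-1.16738266e+00,  3.53666106e-01,  1.63421446e+00,  8.45692034e-06,
        1.15518776e+00, -2.40522125e-03]), 'dq': array([-1.65944671e-03,  7.32210424e-04,  1.10046507e-03,  7.38407672e-04,
        6.07737578e-04,  5.78671292e-05]), 'effort': array([-1.44418271e-03, -6.05243540e+01, -3.42069912e+01, -8.78757282e-05,
        9.42415703e-03, -2.29746445e-05]), 'eef_pos': array([ 246.52694486, -573.75817768,  230.51610316]), 'tool_rot': array([ 0.59006786,  0.38927348,  0.59093484, -0.38869281]), 'ft_force': array([ 0.18978842, -0.83643069, -1.09040143]), 'torque': array([-0.01422594,  0.02590989,  0.01138811]), 'finger_gap': 85.4326628994422} 18.700000000000003
side [[386.60635236   0.         245.44760202]
 [  0.         386.60635236 198.58715546]
 [  0.           0.           1.        ]] [[-9.67549287e-01 -1.47922589e-01  2.04859181e-01  2.36317625e+02]
 [-2.52155471e-01  6.17560158e-01 -7.45008100e-01  8.13831374e+02]
 [-1.63093412e-02 -7.72488420e-01 -6.34819381e-01  6.92476813e+02]
 [ 0.00000000e+00  0.00000000e+00  0.00000000e+00  1.00000000e+00]]
top [[426.27402814   0.         251.14256171]
 [  0.         426.27402814 198.11416443]
 [  0.           0.           1.        ]] [[ 2.70196606e-02 -9.98960566e-01  3.67113849e-02  3.84639523e+02]
 [-9.99590443e-01 -2.73465939e-02 -8.43265310e-03  1.43140654e+02]
 [ 9.42781925e-03 -3.64685021e-02 -9.99290330e-01  1.12863844e+03]
 [ 0.00000000e+00  0.00000000e+00  0.00000000e+00  1.00000000e+00]]
```

View pics/side0.png

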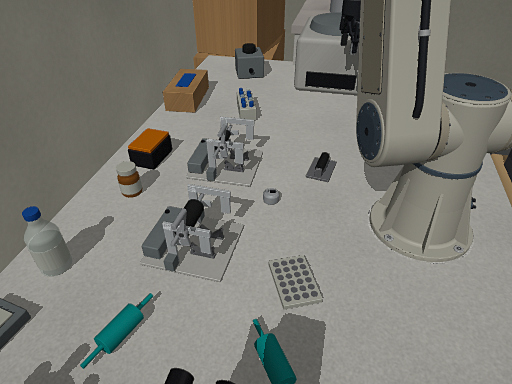

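View pics/top0.png

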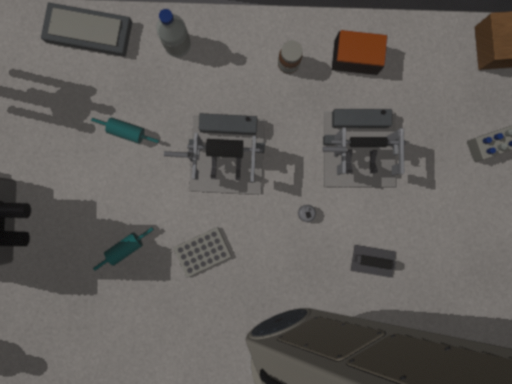

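The thick roller's sealer is the one at about (225,150) in the top view, with its rear box up (+x) and the lever bar at about (180,154). The slim one is at (370,145). Next I'll measure the thick one in detail.

```bash
cat > h.py <<'E'
import numpy as np, cv2
def cloud(d):
    K=d["intrinsics"];z=d["z_map"].astype(float);v,u=np.mgrid[:z.shape[0],:z.shape[1]]
    p=np.stack([(u-K[0,2])/K[0,0]*z,(v-K[1,2])/K[1,1]*z,z],-1)
    T=d["T"];w=p@T[:3,:3].T+T[:3,3]; w[z==0]=np.nan; return w
E
python3 - <<'E'
from h import *
d=dict(np.load("top0.npz")); w=cloud(d)
im=d["pixels"]; c=im[90:210,150:290]; c=cv2.convertScaleAbs(c,alpha=1.6); cv2.imwrite("pics/topz.png",cv2.resize(c,None,fx=5,fy=5,interpolation=cv2.INTER_CUBIC))
s=dict(np.load("side0.npz")); ws=cloud(s)
cv2.imwrite("pics/sidez.png",cv2.resize(s["pixels"][170:290,130:260],None,fx=5,fy=5,interpolation=cv2.INTER_CUBIC))
# regions by height in top view
reg=np.zeros(im.shape[:2],bool); reg[100:200,158:275]=1
hz=w[...,2]
print("table z",np.nanmedian(hz[200:230,230:290]), "side", np.nanmedian(ws[200:240,255:270,2]))
for nm,lo,hi in [("box",40,52),("tops",123,138),("lever",160,200),("base",4,12)]:
    m=reg&(hz>lo)&(hz<hi)
    n,l,st,ce=cv2.connectedComponentsWithStats(m.astype(np.uint8))
    for i in range(1,n):
        if st[i,4]<8: continue
        P=w[l==i]; r=cv2.minAreaRect(P[:,:2].astype(np.float32)); print(nm,st[i],P.mean(0).round(1),np.round(r[0],1),np.round(r[1],1),round(r[2],2))
# dark sleeve
g=im.max(2); m=reg&(g<45)&(hz>80)
n,l,st,ce=cv2.connectedComponentsWithStats(m.astype(np.uint8))
for i in range(1,n):
    if st[i,4]<20: continue
    P=w[l==i]; r=cv2.minAreaRect(P[:,:2].astype(np.float32)); print("dark",st[i],P.mean(0).round(1),P[:,2].max(),np.round(r[0],1),np.round(r[1],1),round(r[2],2))
E
```

```text
table z -0.5191902756980653 side -0.44653237617183095
box [ 199  113   59   21 1005] [614.9 199.   44.7] [615.4 198.9] [149.6  45.8] 88.72
tops [188 133  10  46 200] [518.3 271.2 129.6] [518.3 275.9] [ 20.1 106.8] 88.4
tops [251 136   5  46 152] [513.8 132.5 129.6] [515.  132.4] [  7.9 107.3] 88.6
lever [164 152  26   6 135] [511.7 302.8 187.4] [511.5 304.5] [11.8 53.6] 1.37
base [192 116  61  32 473] [590.4 220.7   7.8] [583.6 219.9] [171.5  67.5] 71.58
base [256 120  10  23 169] [603.7 114.5   7.8] [604.1 113. ] [23.  60.4] 85.85
base [ 189  150   74   45 2119] [485.  196.9   7.7] [493.3 202. ] [190.1 111.6] 88.73
dark [206 140  37  18 594] [540.6 202.1 107.5] 115.48877293952148 [541.9 202.9] [87.6 39.7] 88.98
```

View pics/topz.png

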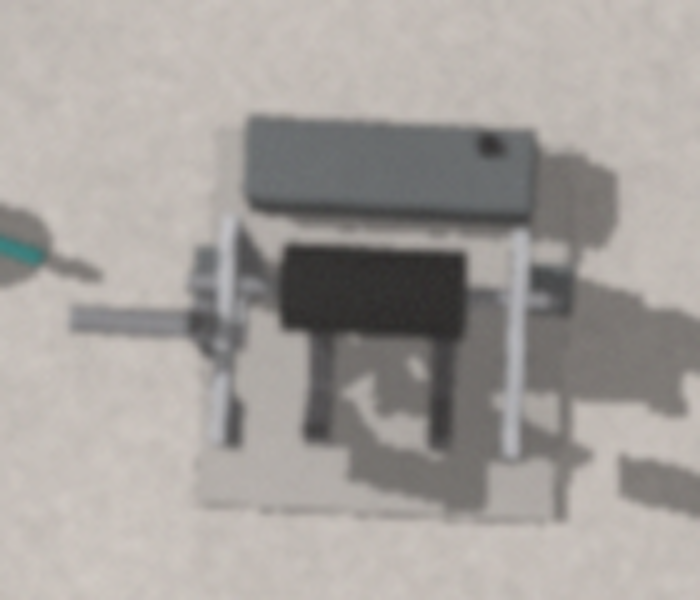

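View pics/sidez.png

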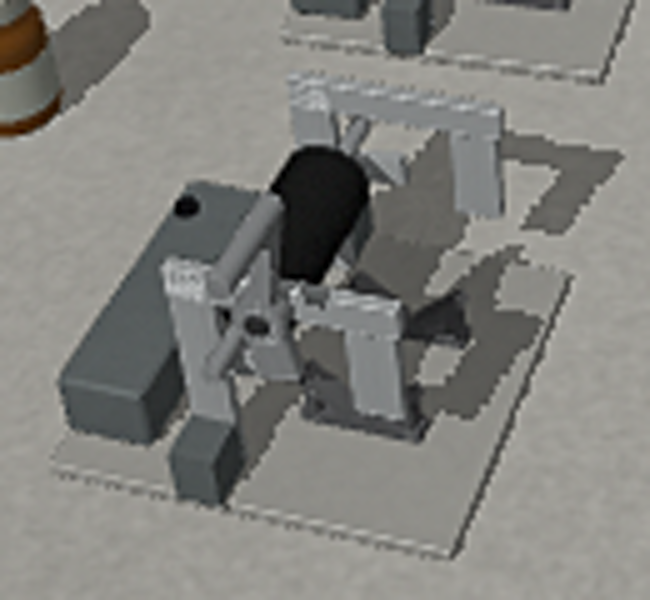

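```bash
cat >> h.py <<'E'
from scipy.spatial.transform import Rotation as R
O=np.array([502.9,201.65,0]); YAW=np.deg2rad(-1.4)
S=R.from_euler('z',YAW)
def s2w(p): return O+S.apply(p)
def w2s(p): return S.inv().apply(np.asarray(p)-O)
def st():
    from rig import observe
    o=observe(); q=o["tool_rot"]; return o,R.from_quat([q[1],q[2],q[3],q[0]])
def plan(target_s, flip=1):
    o,r=st(); p=o["eef_pos"]
    xs=S.apply([1,0,0])*flip; X=np.array([0,0,-1.]); Z=xs; Y=np.cross(Z,X)
    G=R.from_matrix(np.stack([X,Y,Z],1))
    d=s2w(target_s)-p
    print("t",round(o["t"],2),"pos",p.round(1),"in sealer",w2s(p).round(1),"gap",round(o["finger_gap"],1),"F",o["ft_force"].round(1))
    print(" rotvec tool",(r.inv()*G).as_rotvec().round(4)," cm if rotated first",(G.inv().apply(d)/10).round(3)," cm now",(r.inv().apply(d)/10).round(3))
E
python3 - <<'E'
from h import *
plan([6.3,110,250],1);plan([6.3,110,250],-1)
E
```

```text
t 0.1 pos [ 246.5 -573.9  230.6] in sealer [-237.3 -781.5  230.6] gap 85.0 F [ 0.6  0.9 -0.3]
 rotvec tool [-1.1406e+00 -1.1000e-03 -7.0000e-04]  cm if rotated first [-1.937 89.154 24.364]  cm now [ -1.846  59.328 -70.87 ]
t 0.1 pos [ 246.5 -573.9  230.6] in sealer [-237.3 -781.5  230.6] gap 85.0 F [ 0.6  0.9 -0.3]
 rotvec tool [ 2.001e+00 -8.000e-04  1.300e-03]  cm if rotated first [ -1.937 -89.154 -24.364]  cm now [ -1.846  59.328 -70.87 ]
```

Call:
jog_arm(travel=[[-1,0,0],[-1,0,0],[-1,0,0],[-1,0,0],[-1,0,0],[-1,0,0],[-1,0,0],[-1,0,0]], rotation=[[-0.1426,0,0],[-0.1426,0,0],[-0.1426,0,0],[-0.1426,0,0],[-0.1426,0,0],[-0.1426,0,0],[-0.1426,0,0],[-0.1426,0,0]], grip=[3.2,3.2,3.2,3.2,3.2,3.2,3.2,3.2])

```text
t: 0.9
eef_pos: [246.6, -574.0, 311.2]
tool_rot: [0.707, 0.007, 0.707, -0.006]
ft_force: [0.3, 0.1, -0.1]
finger_gap: 31.8
```

Call:
jog_arm(travel=[[0,4,1.1],[0,4,1.1],[0,4,1.1],[0,4,1.1],[0,4,1.1],[0,4,1.1],[0,4,1.1],[0,4,1.1],[0,4,1.1],[0,4,1.1],[0,4,1.1],[0,4,1.1],[0,4,1.1],[0,4,1.1],[0,4,1.1],[0,4,1.1],[0,4,1.1],[0,4,1.1],[0,4,1.1],[0,4,1.1]], rotation=[[0,0,0],[0,0,0],[0,0,0],[0,0,0],[0,0,0],[0,0,0],[0,0,0],[0,0,0],[0,0,0],[0,0,0],[0,0,0],[0,0,0],[0,0,0],[0,0,0],[0,0,0],[0,0,0],[0,0,0],[0,0,0],[0,0,0],[0,0,0]], grip=[3.2,3.2,3.2,3.2,3.2,3.2,3.2,3.2,3.2,3.2,3.2,3.2,3.2,3.2,3.2,3.2,3.2,3.2,3.2,3.2])

```text
t: 2.9
eef_pos: [486.0, 221.9, 311.0]
tool_rot: [0.707, 0.008, 0.707, -0.009]
ft_force: [0.5, -0.5, 0.7]
finger_gap: 32.2
```

```bash
python3 - <<'E'
from h import *
plan([6.3,110,230],1)
from rig import read_camera
d=read_camera("wrist"); cv2.imwrite("pics/w1.png",d["pixels"]); print(d["intrinsics"],d["T_tool_cam"])
E
```

```text
t 2.9 pos [486.  221.9 311. ] in sealer [-17.4  19.9 311. ] gap 32.2 F [ 0.5 -0.5  0.7]
 rotvec tool [ 0.0006 -0.0003  0.0003]  cm if rotated first [8.099 9.013 2.37 ]  cm now [8.096 9.014 2.377]
[[297.31863964   0.         257.60662023]
 [  0.         297.31863964 192.12863239]
 [  0.           0.           1.        ]] [[ 1.69038403e-04 -2.78067799e-01  9.60561435e-01 -1.43581618e+02]
 [-3.16508656e-04 -9.60561416e-01 -2.78067738e-01  7.03687828e+01]
 [ 9.99999936e-01 -2.57021883e-04 -2.50382633e-04 -1.83953383e-01]
 [ 0.00000000e+00  0.00000000e+00  0.00000000e+00  1.00000000e+00]]
```

Call:
jog_arm(travel=[[0,3,0.8],[0,3,0.8],[0,3,0.8],[4,0,0],[4,0,0],[0,0,0]], rotation=[[0,0,0],[0,0,0],[0,0,0],[0,0,0],[0,0,0],[0,0,0]], grip=[3.2,3.2,3.2,3.2,3.2,3.2])

```text
t: 3.55
eef_pos: [509.0, 307.9, 225.8]
tool_rot: [0.704, 0.007, 0.71, -0.01]
ft_force: [-0.2, -0.7, 0.9]
finger_gap: 32.0
```

```bash
python3 - <<'E'
from h import *
plan([6.3,110,166],1)
from rig import read_camera
d=read_camera("wrist"); cv2.imwrite("pics/w2.png",d["pixels"])
d=read_camera("side"); cv2.imwrite("pics/s2.png",cv2.resize(d["pixels"][130:290,110:290],None,fx=4,fy=3.7))
E
```

```text
t 3.55 pos [509.  307.9 225.8] in sealer [  3.5 106.4 225.8] gap 32.0 F [-0.2 -0.7  0.9]
 rotvec tool [ 0.0007 -0.0084  0.0053]  cm if rotated first [5.983 0.364 0.282]  cm now [5.978 0.396 0.333]
```

View pics/w2.png

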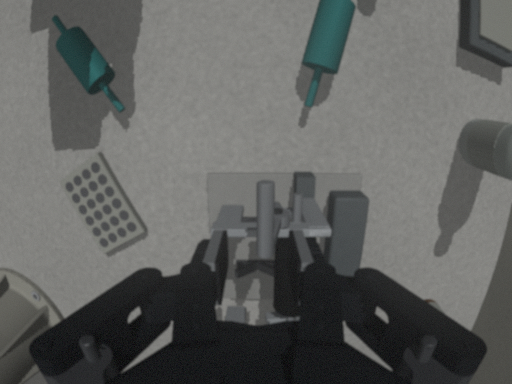

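View pics/s2.png

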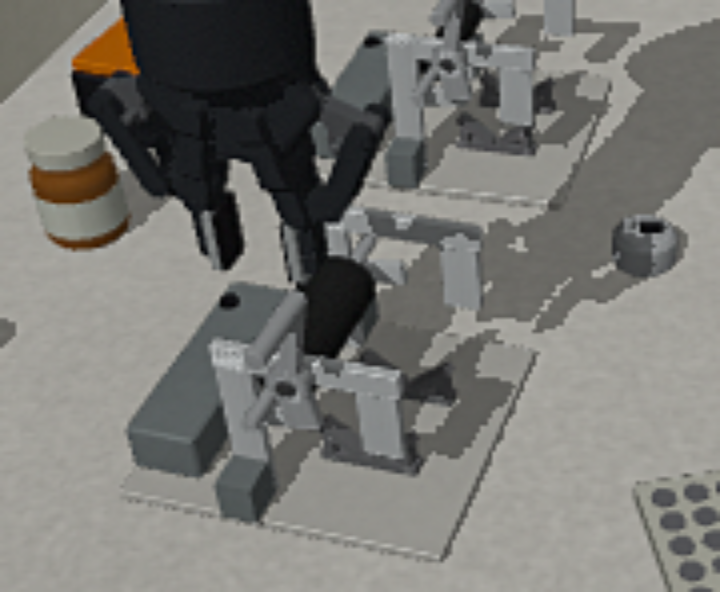

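The wrist view shows the bar (column ~265, rows 180–260) between the open fingers (~220 and ~290). Descending to straddle it.

Call:
jog_arm(travel=[[1,0.4,0.3],[2,0,0],[2,0,0],[1,0,0],[0,0,0]], rotation=[[0,0,0],[0,0,0],[0,0,0],[0,0,0],[0,0,0]], grip=[3.2,3.2,3.2,3.2,3.2])

```text
t: 4.15
eef_pos: [515.3, 313.4, 171.0]
tool_rot: [0.707, 0.009, 0.707, -0.009]
ft_force: [0.9, -0.4, 0.2]
finger_gap: 32.0
```

```bash
python3 - <<'E'
from h import *
plan([6.3,110,166],1)
# arc increments from angle -0.18 to 1.30
a=np.linspace(-0.18,1.35,16); x=65*np.sin(a);z=65*np.cos(a)
print(np.c_[-np.diff(z)/10,np.diff(x)/10].round(2).tolist())
E
```

```text
t 4.15 pos [515.3 313.4 171. ] in sealer [  9.7 112.1 171. ] gap 32.0 F [ 0.9 -0.4  0.2]
 rotvec tool [-0.     -0.0006  0.0003]  cm if rotated first [ 0.499 -0.206 -0.335]  cm now [ 0.499 -0.206 -0.335]
[[-0.09, 0.66], [-0.02, 0.66], [0.05, 0.66], [0.12, 0.65], [0.18, 0.64], [0.25, 0.62], [0.31, 0.59], [0.37, 0.55], [0.42, 0.51], [0.47, 0.47], [0.52, 0.42], [0.56, 0.36], [0.59, 0.3], [0.62, 0.24], [0.64, 0.18]]
```

Call:
jog_arm(travel=[[0.4,-0.2,-0.2],[0,0,0],[-0.05,0.66,0],[-0.09,0,0.66],[-0.02,0,0.66],[0.05,0,0.66]], rotation=[[0,0,0],[0,0,0],[0,0,0],[0,0,0],[0,0,0],[0,0,0]], grip=[1.9,1.9,1.9,1.9,1.9,1.9])

```text
t: 4.75
eef_pos: [533.9, 317.9, 168.8]
tool_rot: [0.707, 0.009, 0.707, -0.008]
ft_force: [-2.5, 0.5, 2.3]
finger_gap: 19.3
```

```bash
python3 - <<'E'
from h import *
a=-0.18+0.102*3
plan([18+65*np.sin(a),110,120+65*np.cos(a)-18],1)
E
```

```text
t 4.75 pos [533.9 317.9 168.8] in sealer [ 28.1 117.  168.8] gap 19.3 F [-2.5  0.5  2.3]
 rotvec tool [ 0.0004  0.0002 -0.0003]  cm if rotated first [ 0.23  -0.7   -0.194]  cm now [ 0.23  -0.7   -0.194]
```

Call:
jog_arm(travel=[[0.22,-0.3,0.65],[0.18,-0.3,0.64],[0.25,0,0.62],[0.31,0,0.59],[0.37,0,0.55],[0.42,0,0.51],[0.47,0,0.47],[0.52,0,0.42],[0.56,0,0.36],[0.59,0,0.3],[0.62,0,0.24],[0,0,0]], rotation=[[0,0,0],[0,0,0],[0,0,0],[0,0,0],[0,0,0],[0,0,0],[0,0,0],[0,0,0],[0,0,0],[0,0,0],[0,0,0],[0,0,0]], grip=[1.9,1.9,1.9,1.9,1.9,1.9,1.9,1.9,1.9,1.9,1.9,1.9])

```text
t: 5.95
eef_pos: [586.4, 310.1, 122.1]
tool_rot: [0.707, 0.008, 0.707, -0.009]
ft_force: [-0.2, -0.2, -0.5]
finger_gap: 19.3
```

```bash
python3 - <<'E'
from h import *
plan([83,110,150],1)
from rig import read_camera
d=read_camera("side"); cv2.imwrite("pics/s3.png",cv2.resize(d["pixels"][130:290,110:290],None,fx=4,fy=3.7))
E
```

```text
t 5.95 pos [586.4 310.1 122.1] in sealer [ 80.8 110.5 122.1] gap 19.3 F [-0.2 -0.2 -0.5]
 rotvec tool [ 0.0002 -0.0009  0.0007]  cm if rotated first [-2.793 -0.047  0.216]  cm now [-2.793 -0.049  0.213]
```

View pics/s3.png

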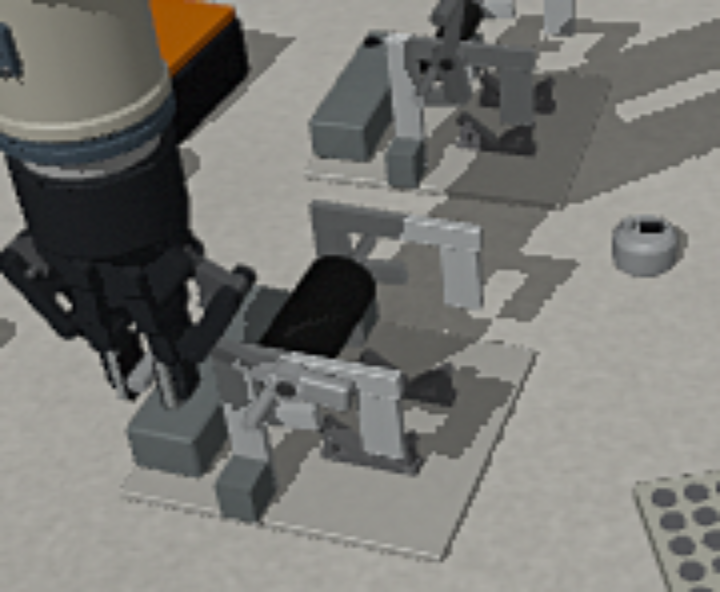

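The lever has swung over between the fingertips (~(140,380) in this crop). To seat it at its stop, I'll rise, close, and press down on the bar.

Call:
jog_arm(travel=[[-2,0,0],[-3,0,0],[-1,0,0],[0,0,0],[0,0,0],[0,0,0],[0,0,0]], rotation=[[0,0,0],[0,0,0],[0,0,0],[0,0,0],[0,0,0],[0,0,0],[0,0,0]], grip=[1.9,1.9,1.9,0,0,0,0])

```text
t: 6.7
eef_pos: [585.9, 310.1, 182.0]
tool_rot: [0.706, 0.008, 0.708, -0.009]
ft_force: [0.6, 0.7, -0.2]
finger_gap: 0.4
```

```bash
python3 - <<'E'
from h import *
plan([82,110,127],1)
from rig import read_camera
d=read_camera("side"); cv2.imwrite("pics/s4.png",cv2.resize(d["pixels"][130:290,110:290],None,fx=4,fy=3.7))
E
```

```text
t 6.7 pos [585.9 310.1 182. ] in sealer [ 80.4 110.4 182. ] gap 0.4 F [ 0.6  0.7 -0.2]
 rotvec tool [ 0.0002 -0.0017  0.001 ]  cm if rotated first [ 5.499 -0.041  0.165]  cm now [ 5.499 -0.035  0.174]
```

View pics/s4.png

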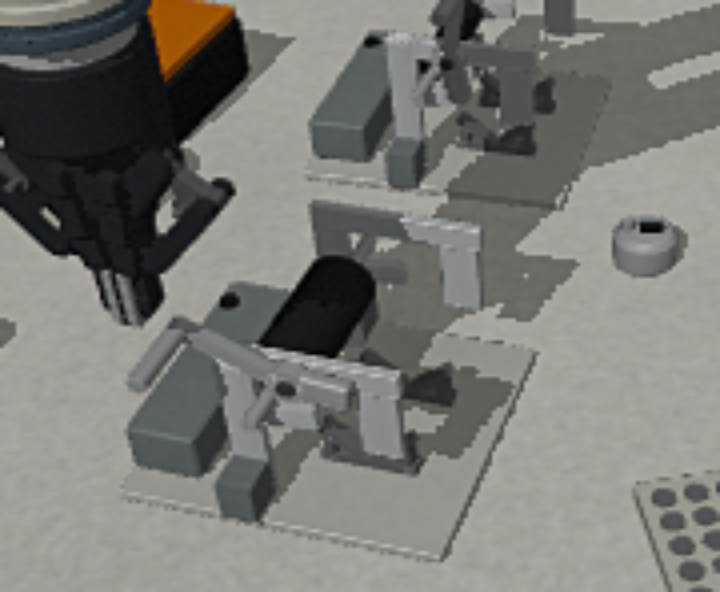

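The lever lies back but a little above level (bar at ~(155,355) in the crop). Pressing it down to the stop.

Call:
jog_arm(travel=[[2,0,0.1],[1.2,0,0],[0.5,0,0],[0.5,0,0],[0.5,0,0],[0.4,0,0],[0.3,0,0],[0,0,0]], rotation=[[0,0,0],[0,0,0],[0,0,0],[0,0,0],[0,0,0],[0,0,0],[0,0,0],[0,0,0]], grip=[0,0,0,0,0,0,0,0])

```text
t: 7.55
eef_pos: [587.1, 310.3, 128.8]
tool_rot: [0.707, 0.008, 0.707, -0.009]
ft_force: [-0.1, -0.4, 0.3]
finger_gap: 0.3
```

Call:
jog_arm(travel=[[0.15,0,0],[0.1,0,0]], rotation=[[0,0,0],[0,0,0]], grip=[0,0])

```text
t: 7.75
eef_pos: [587.4, 310.4, 127.0]
tool_rot: [0.707, 0.009, 0.707, -0.009]
ft_force: [-1.7, -2.0, 9.5]
finger_gap: 0.0
```

```bash
python3 - <<'E'
from h import *
plan([82,110,127],1)
from rig import read_camera
d=read_camera("side"); cv2.imwrite("pics/s5.png",cv2.resize(d["pixels"][130:290,110:290],None,fx=4,fy=3.7))
E
```

```text
t 7.75 pos [587.4 310.4 127. ] in sealer [ 81.8 110.7 127. ] gap 0.0 F [-1.7 -2.   9.5]
 rotvec tool [ 0.0002 -0.0002  0.0001]  cm if rotated first [ 0.001 -0.074  0.021]  cm now [ 0.001 -0.074  0.021]
```

View pics/s5.png

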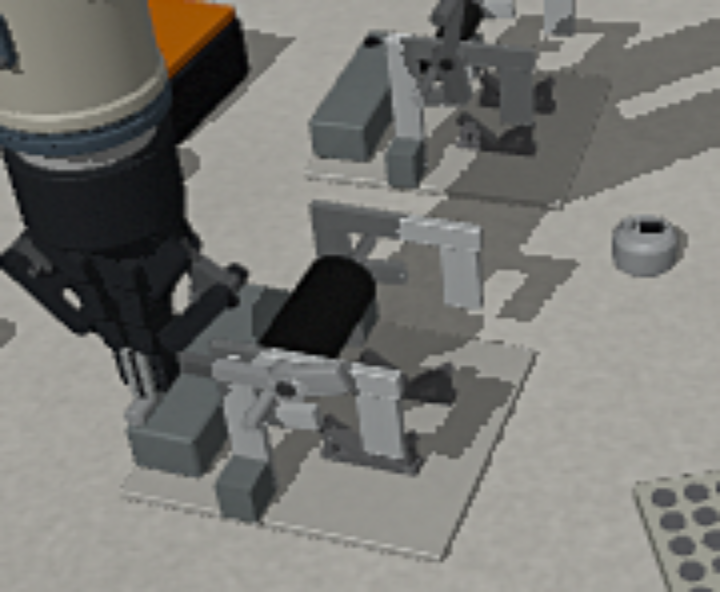

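The force went to 9.5 N at level, so the lever is at its stop. Rising and moving over the roller.

Call:
jog_arm(travel=[[-2,0,0],[-3,0,0],[-3,0,0],[0,-3.7,-1.4],[0,-3.7,-1.4],[0,-3.6,-1.4],[0,0,0],[0,0,0]], rotation=[[0,0,0],[0,0,0],[0,0,0],[0,0,0],[0,0,0],[0,0,0],[0,0,0],[0,0,0]], grip=[0,0,0,8.5,8.5,8.5,8.5,8.5])

```text
t: 8.6
eef_pos: [542.7, 200.9, 207.0]
tool_rot: [0.707, 0.009, 0.707, -0.009]
ft_force: [-0.2, 0.9, 1.0]
finger_gap: 72.6
```

```bash
python3 - <<'E'
from h import *
plan([40,1,71],1)
from rig import read_camera
d=read_camera("side"); cv2.imwrite("pics/s6.png",cv2.resize(d["pixels"][130:290,110:290],None,fx=4,fy=3.7))
d=read_camera("wrist"); cv2.imwrite("pics/w6.png",d["pixels"])
E
```

```text
t 8.6 pos [542.7 200.9 207. ] in sealer [3.98e+01 2.00e-01 2.07e+02] gap 72.6 F [-0.2  0.9  1. ]
 rotvec tool [-0.0011  0.0001 -0.0003]  cm if rotated first [13.604  0.079  0.021]  cm now [13.604  0.074  0.019]
```

View pics/s6.png

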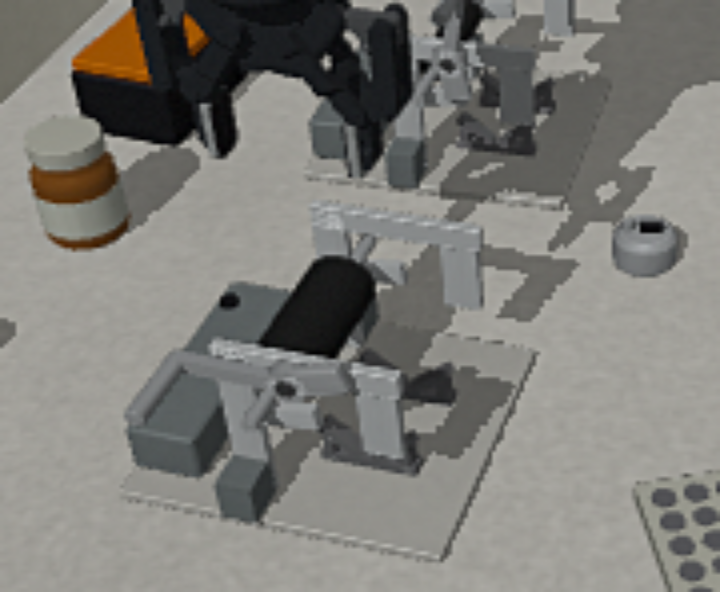

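View pics/w6.png

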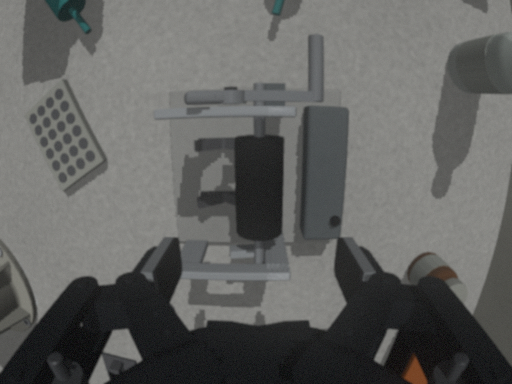

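The lever is level at its stop. The roller's sleeve (columns 236–283) is centred between the fingers. Descending and gripping.

Call:
jog_arm(travel=[[2,0.1,0],[3,0,0],[3,0,0],[3,0,0],[2,0,0],[0.7,0,0],[0,0,0]], rotation=[[0,0,0],[0,0,0],[0,0,0],[0,0,0],[0,0,0],[0,0,0],[0,0,0]], grip=[8.5,8.5,8.5,8.5,8.5,8.5,8.5])

```text
t: 9.4
eef_pos: [542.6, 202.9, 68.8]
tool_rot: [0.706, 0.008, 0.708, -0.008]
ft_force: [0.4, -0.6, 0.9]
finger_gap: 84.9
```

Call:
jog_arm(travel=[[0,0,0],[0,0,0],[0,0,0],[0,0,0],[0,0,0],[0,0,0]], rotation=[[0,0,0],[0,0,0],[0,0,0],[0,0,0],[0,0,0],[0,0,0]], grip=[6,5,4,3.5,3.5,3.5], squeeze=40)

```text
t: 10.0
eef_pos: [543.8, 202.8, 71.1]
tool_rot: [0.708, 0.009, 0.706, -0.008]
ft_force: [-1.6, -0.2, 5.6]
finger_gap: 42.9
```

```bash
python3 - <<'E'
from h import *
plan([40,1,71],1)
E
```

```text
t 10.0 pos [543.8 202.8  71.1] in sealer [40.8  2.2 71.1] gap 42.9 F [-1.6 -0.2  5.6]
 rotvec tool [ 0.0002  0.002  -0.001 ]  cm if rotated first [ 0.015 -0.116 -0.081]  cm now [ 0.015 -0.116 -0.081]
```

Call:
jog_arm(travel=[[-0.4,0,0],[-0.4,0,0],[0,0,0],[0,0,0]], rotation=[[0,0,0],[0,0,0],[0,0,0],[0,0,0]], grip=[3.5,3.5,3.5,3.5])

```text
t: 10.4
eef_pos: [542.7, 202.3, 77.8]
tool_rot: [0.707, 0.009, 0.707, -0.009]
ft_force: [-0.2, 0.2, -5.5]
finger_gap: 42.8
```

```bash
python3 - <<'E'
from h import *
plan([0,1,80],1)
from rig import read_camera
d=read_camera("side"); cv2.imwrite("pics/s7.png",cv2.resize(d["pixels"][150:270,140:260],None,fx=5,fy=5,interpolation=cv2.INTER_CUBIC))
E
```

```text
t 10.4 pos [542.7 202.3  77.8] in sealer [39.8  1.7 77.8] gap 42.8 F [-0.2  0.2 -5.5]
 rotvec tool [ 0.0002 -0.0002  0.0001]  cm if rotated first [-0.224 -0.065 -3.98 ]  cm now [-0.223 -0.064 -3.98 ]
```

View pics/s7.png

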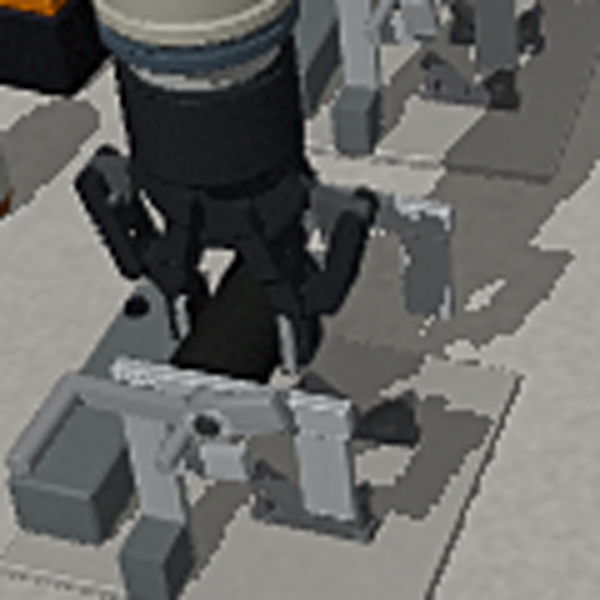

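Held and lifted. Now raising 2 mm more, then drawing it forward slowly.

Call:
jog_arm(travel=[[-0.2,0,0],[0,0,-0.5],[0,0,-0.7],[0,0,-0.7],[0,0,-0.7],[0,0,-0.7],[0,-0.1,-0.5],[0,0,-0.2],[0,0,0]], rotation=[[0,0,0],[0,0,0],[0,0,0],[0,0,0],[0,0,0],[0,0,0],[0,0,0],[0,0,0],[0,0,0]], grip=[3.5,3.5,3.5,3.5,3.5,3.5,3.5,3.5,3.5])

```text
t: 11.35
eef_pos: [502.7, 202.4, 79.9]
tool_rot: [0.707, 0.009, 0.707, -0.008]
ft_force: [-0.7, 0.8, -5.5]
finger_gap: 43.0
```

```bash
python3 - <<'E'
from h import *
plan([0,1,26],1)
from rig import read_camera
d=read_camera("side"); cv2.imwrite("pics/s8.png",cv2.resize(d["pixels"][150:270,140:260],None,fx=5,fy=5,interpolation=cv2.INTER_CUBIC))
d=read_camera("wrist"); cv2.imwrite("pics/w8.png",d["pixels"])
E
```

```text
t 11.35 pos [502.7 202.4  79.9] in sealer [-0.2  0.8 79.9] gap 43.0 F [-0.7  0.8 -5.5]
 rotvec tool [ 0.0004  0.0001 -0.    ]  cm if rotated first [5.387 0.023 0.024]  cm now [5.387 0.023 0.024]
```

View pics/s8.png

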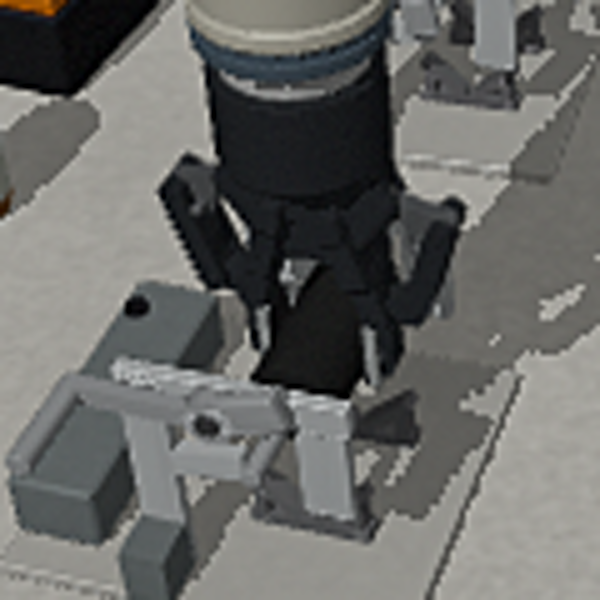

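View pics/w8.png

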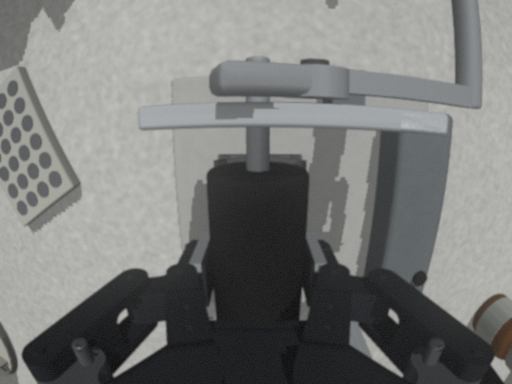

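The axle (column ~258) is in the channel, with no side force. Lowering straight down.

Call:
jog_arm(travel=[[0.4,0,0],[0.5,0,0],[0.5,0,0],[0.5,0,0],[0.5,0,0],[0.5,0,0]], rotation=[[0,0,0],[0,0,0],[0,0,0],[0,0,0],[0,0,0],[0,0,0]], grip=[3.5,3.5,3.5,3.5,3.5,3.5])

```text
t: 12.05
eef_pos: [502.8, 202.4, 50.2]
tool_rot: [0.707, 0.009, 0.707, -0.009]
ft_force: [0.2, -0.2, -5.0]
finger_gap: 43.0
```

Call:
jog_arm(travel=[[0.5,0,0],[0.5,0,0],[0.5,0,0],[0.4,0,0],[0.3,0,0],[0,0,0]], rotation=[[0,0,0],[0,0,0],[0,0,0],[0,0,0],[0,0,0],[0,0,0]], grip=[3.5,3.5,3.5,3.5,3.5,3.5])

```text
t: 12.65
eef_pos: [502.7, 202.3, 28.4]
tool_rot: [0.707, 0.008, 0.707, -0.009]
ft_force: [-1.1, 0.2, -4.7]
finger_gap: 42.7
```

Call:
jog_arm(travel=[[0.1,0,0],[0.1,0,0],[0,0,0]], rotation=[[0,0,0],[0,0,0],[0,0,0]], grip=[3.5,3.5,3.5])

```text
t: 12.95
eef_pos: [503.6, 202.6, 27.2]
tool_rot: [0.708, 0.009, 0.707, -0.008]
ft_force: [1.2, -0.8, -3.2]
finger_gap: 42.7
```

Call:
jog_arm(travel=[[0.1,0,0],[0,0,0]], rotation=[[0,0,0],[0,0,0]], grip=[3.5,3.5])

```text
t: 13.15
eef_pos: [504.1, 202.7, 26.6]
tool_rot: [0.708, 0.009, 0.706, -0.008]
ft_force: [1.9, -1.0, 4.5]
finger_gap: 42.8
```

```bash
python3 - <<'E'
from h import *
plan([0,1,26],1)
E
```

```text
t 13.15 pos [504.1 202.7  26.6] in sealer [ 1.2  1.1 26.6] gap 42.8 F [ 1.9 -1.   4.5]
 rotvec tool [ 0.0003  0.0023 -0.0007]  cm if rotated first [ 0.063 -0.007 -0.117]  cm now [ 0.063 -0.007 -0.117]
```

Seated on the vees (+4.5 N up). Releasing gradually.

Call:
jog_arm(travel=[[0,0,0.1],[0,0,0],[0,0,0],[0,0,0],[0,0,0],[0,0,0]], rotation=[[0,0,0],[0,0,0],[0,0,0],[0,0,0],[0,0,0],[0,0,0]], grip=[3.5,4.4,4.8,5.5,6.5,6.8], squeeze=25)

```text
t: 13.75
eef_pos: [503.7, 202.3, 25.7]
tool_rot: [0.707, 0.008, 0.707, -0.009]
ft_force: [-0.0, -0.0, 0.0]
finger_gap: 67.9
```

```bash
python3 - <<'E'
from h import *
plan([0,1,150],1)
from rig import read_camera
d=read_camera("side"); cv2.imwrite("pics/s9.png",cv2.resize(d["pixels"][150:270,140:260],None,fx=5,fy=5,interpolation=cv2.INTER_CUBIC))
E
```

```text
t 13.75 pos [503.7 202.3  25.7] in sealer [ 0.7  0.7 25.7] gap 67.9 F [-0. -0.  0.]
 rotvec tool [ 0.0003 -0.0004  0.0001]  cm if rotated first [-12.433   0.03   -0.074]  cm now [-12.433   0.029  -0.079]
```

View pics/s9.png

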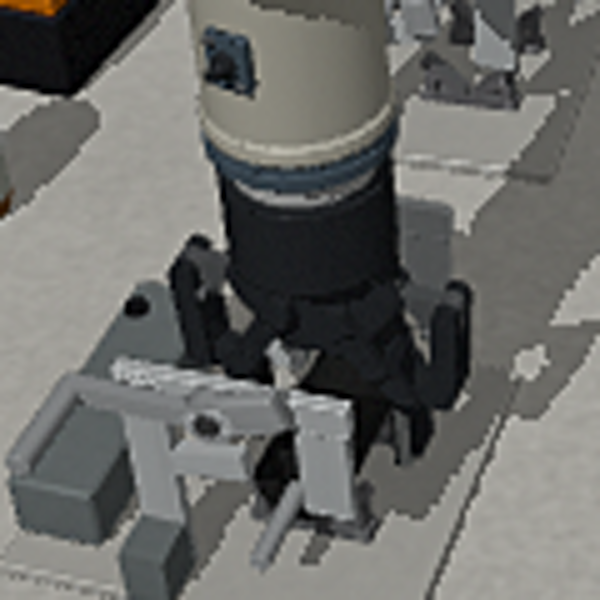

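The roller is on the rests and the fingers are clear. Withdrawing straight up.

Call:
jog_arm(travel=[[-0.5,0,0],[-1,0,0],[-2,0,0],[-3,0,0],[-4,0,0],[-4,0,0],[-4,0,0],[-4,0,0],[0,-4,-4],[0,-4,-4],[0,-4,-4],[0,0,0]], rotation=[[0,0,0],[0,0,0],[0,0,0],[0,0,0],[0,0,0],[0,0,0],[0,0,0],[0,0,0],[0,0,0],[0,0,0],[0,0,0],[0,0,0]], grip=[6.8,6.8,6.8,6.8,6.8,6.8,6.8,6.8,6.8,6.8,6.8,6.8])

```text
t: 15.0
eef_pos: [390.4, 96.0, 250.9]
tool_rot: [0.706, 0.009, 0.708, -0.01]
ft_force: [0.3, -0.2, -0.8]
finger_gap: 68.2
```

```bash
python3 - <<'E'
from h import *
plan([0,1,150],1)
from rig import read_camera
d=read_camera("side"); cv2.imwrite("pics/s10.png",cv2.resize(d["pixels"][90:290,110:290],None,fx=3.5,fy=3,interpolation=cv2.INTER_CUBIC))
d=read_camera("top"); w=cloud(d); im=d["pixels"]
cv2.imwrite("pics/t10.png",cv2.resize(im[80:260,150:420],None,fx=2.9,fy=2.9))
m=np.zeros(im.shape[:2],bool); m[100:200,158:275]=1
m&=(im.max(2)<60)&(w[...,2]>35)&(w[...,2]<85)
n,l,stt,c=cv2.connectedComponentsWithStats(m.astype(np.uint8))
for i in range(1,n):
    if stt[i,4]>100:
        P=w[l==i]; r=cv2.minAreaRect(P[:,:2].astype(np.float32)); print(stt[i],w2s([*r[0],0]).round(1),r[1:],np.nanpercentile(P[:,2],98))
E
```

```text
t 15.0 pos [390.4  96.  250.9] in sealer [-109.9 -108.4  250.9] gap 68.2 F [ 0.3 -0.2 -0.8]
 rotvec tool [-0.0011 -0.0023  0.0014]  cm if rotated first [10.093 10.941 10.991]  cm now [10.053 10.967 11.002]
[207 156  38  22 637] [ 2.9 -0.2  0. ] ((54.152469635009766, 93.56898498535156), 4.534908771514893) 69.32833080500913
```

View pics/s10.png

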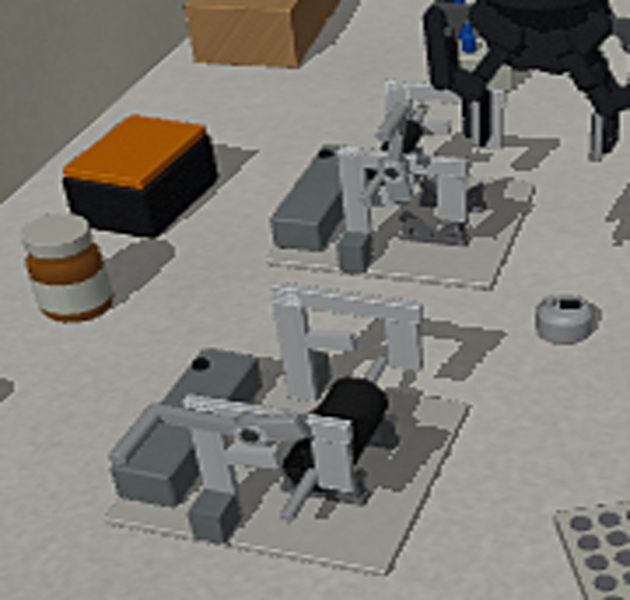

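View pics/t10.png

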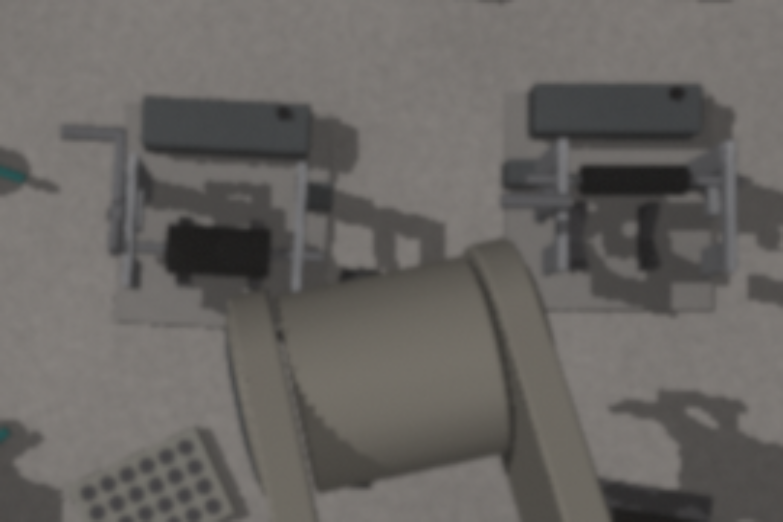

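The thick roller lies on the vees, at about x=0–3, y≈0 in the sealer frame. The lever is still level at the rear, and the slim roller is untouched at right in the top view.

```bash
python3 -c "
from rig import hand_in
print(hand_in())"
```

```text
the job is handed in; nothing more can be done
None
```

I took the thick roller out of its sealer and left it on the vee rests with the cam lever open, and handed the job in at about 15 s.

- **Lever:** I swung it over to the rear between the fingers, then pressed it down with closed fingertips. The force reached about 9.5 N with the bar level, so I took it to be at its stop.
- **Roller:** I gripped it across the sleeve at 40 N, lifted the axle to about z=98–99 and drew it forward to x≈0. I then lowered it in the gripper until the rests pushed back with about 4.5 N, opened slowly and withdrew straight up.

**Last checks:**
- **Roller position:** it lies on the rests at about x=0–3, y≈0 in the sealer frame. The sleeve top read z≈69 mm against 67 expected, which is within calibration.
- **Disagreement:** the colour mask read the sleeve as 54 mm wide instead of 44. It probably took in part of the dark rests, so the x reading is rough; the tool itself read x≈1 mm at release.
- **Everything else:** in the final pictures the lever is still level at the rear, the slim roller is in its slots, and the robot touches nothing.

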